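Scrape the bamboo offcuts into the carrying tray and hold it up level

TASK

Clear the cutting board: with the wooden scraper block in the gripper sweep all four bamboo offcuts off the dark board, over its edge into the plywood carrying tray that stands against it (never handle the offcuts with the fingers), then stand the scraper flat on the board again and let it go. Then take the tray by its handle bar and lift it, offcuts and all, keeping it level, until its underside is about 15 cm above the table; finish there, still holding it steady in the air. Leave everything else where it stands.

Things in the scene. Friction and masses are not known exactly. Their poses are not given: they have to be found in the camera images.
- board: Thick dark-wood cutting board, fixed: 340 (its x) by 280 mm (its y), top 40 mm above the table; origin at the centre of its underside. The tray stands along its +y or -y edge, the basket along the other. Offcuts lie within 55 mm (x) and 80 mm (y) of its centre; scraper and mallet lie on its end strips, about 115 mm to its +x and -x of the centre, either at either end.
- tote: Plywood carrying tray, loose, 0.25-0.42 kg: 200 (its x, along the board's edge) by 150 mm (y), on the table 4-11 mm off the board's edge. Floor 7 mm; long sides 6 mm thick, 32 mm high (8 mm below the board's top); end boards 8 mm thick, tapering like gables to 60 mm wide at 122 mm high, joined by a round handle bar, 22 mm diameter, along x above the middle. Origin: centre of its underside, z up.
- tote_grip (a point): Middle of the tray's handle bar, on the bar's axis, 105 mm above the tray's underside; axes as the tray's (the bar runs along x, so grip across y).
- scraper: Wooden scraper block, loose, 0.14-0.22 kg: base 130 (its x) by 60 (its y) by 20 mm high, steel-shod long lower edges; on top an upright grip rib 110 mm long (x), 22 mm thick (y), reaching 61 mm above the underside. Origin: centre of its underside, z up. It starts flat on the board, its x about along the board's y (to within 11 degrees).
- scraper_grip (a point): Point in the middle of the scraper's grip rib, 44 mm above the scraper's underside; axes as the scraper's (pinch across y).
- chip0: A short split of bamboo culm wall, an offcut to be cleared: pale, slightly arched, 38 mm long (its x) by 28 mm wide by 13.5 mm high, 12 g. Origin under its middle, at the foot; z up. It starts loose on the board, at any yaw.
- chip1: A short split of bamboo culm wall, an offcut to be cleared: pale, slightly arched, 38 mm long (its x) by 28 mm wide by 13.5 mm high, 12 g. Origin under its middle, at the foot; z up. It starts loose on the board, at any yaw.
- chip2: A short split of bamboo culm wall, an offcut to be cleared: pale, slightly arched, 38 mm long (its x) by 28 mm wide by 13.5 mm high, 12 g. Origin under its middle, at the foot; z up. It starts loose on the board, at any yaw.
- chip3: A short split of bamboo culm wall, an offcut to be cleared: pale, slightly arched, 38 mm long (its x) by 28 mm wide by 13.5 mm high, 12 g. Origin under its middle, at the foot; z up. It starts loose on the board, at any yaw.
- basket: Bystander, fixed: shallow green plastic basket full of hubs, 208 by 158 mm, contents up to 47 mm above the table, along the board's edge away from the tray. Origin at the centre of its underside; its x runs along the board's edge.
- mallet: Bystander, loose on the board's other end strip, away from the scraper: small wooden mallet, head 48 (its x) by 60 by 44 mm, 20 mm handle reaching 103 mm from the origin along its -x. Origin under the middle of the head.
- hub0: Bystander, loose: a turned pale-wood umbrella hub standing on its face, 42 mm diameter, 42 mm high, 50 g. Origin under its middle.
- hub1: Bystander, loose: a turned pale-wood umbrella hub standing on its face, 42 mm diameter, 42 mm high, 50 g. Origin under its middle.
- hub2: Bystander, loose: a turned pale-wood umbrella hub standing on its face, 42 mm diameter, 42 mm high, 50 g. Origin under its middle.
- glue_pot: Bystander, loose: white plastic mug, 72 mm across, 95 mm high, left of the board. Origin under its middle.
- bottle: Bystander, loose: clear bottle with a cap, 60 mm across, 190 mm high, to the right. Origin under its middle.
- reel: Bystander, loose: wooden reel with a white band, 72 mm across, 70 mm high, left of the board. Origin under its middle.
- brush: Bystander, loose: small brush 160 mm long lying on the table to the right. Origin under it.

How it is judged:
By the outcome, as a careful person would: the job done as asked, in the order asked, and still so for the second after the job is handed in, while the arm keeps its last pose, push and grip.
It also fails if it takes over 61 s, if anything falls off the work surface, if the arm or the gripper's body presses on something with over 40 N, if the wrist force passes 120 N, or if a joint passes its speed limit or range.

ROBOT

A 6-joint arm with a two-finger parallel gripper is mounted at the origin on the work surface. World frame = base frame: x ahead of the robot, y to its left, z up, the work surface at z = 0. Lengths are in m, angles in rad, forces in N, time in s.
With the tool pointing down it reaches from about 0.4 to 0.825 m from the base axis. Payload 7 kg.
Tool frame: the origin (TCP) lies at the very end of the fingers, on their centre line; the grasp point (between the pads) lies 19 mm behind it; z points along the fingers, y is the line along which they close (so a half turn about z gives the same grasp; the last joint's range is limited). The gripper opens to 88 mm and grips with 3 to 60 N. Pads are 19 mm wide; open, the fingers measure 130 mm over their backs; the gripper's body (78 mm by 193 mm) begins 47 mm behind the grasp point.
Start: joints at [1.428, 0.359, 0.012, 0, -1.224, -0.288], TCP at [0.282, 0.613, 0.227] pointing down, gripper open.
Joint ranges: [-3.07, 3.07], [-1.43, 2.12], [-1.02, 1.25], [-3.03, 1.67], [-3.05, -0], [-3.03, 3.03]. Speed limits (rad/s): [2.39, 2.39, 3.01, 3.14, 3.14, 3.14].

INTERFACE

Orientations are given as [roll, pitch, yaw] about the fixed x, y, z axes, in that order (R = Rz(yaw) Ry(pitch) Rx(roll)).
In Python, from station import arm gives the robot as it stands. The module is installed in compiled form; this text tells all that it offers.
- The arm moves only by the shell command python3 -m crank 'ROWS' [FORCE]. ROWS is JSON, a list of rows, each an object of numbers: "dx", "dy", "dz": the shift along the world's x, y, z in m; "twist": the turn about the world's z in degrees; "grip": the opening, from -1 (shut) to 1 (fully open). A call has exactly 5 rows; each row is the pose to reach, as a shift and turn from the pose commanded when the call began; what a row does not reach only later rows make up. A row lasts 1/12 s, in which the tool goes at most 41.7 mm and 7.16 degrees, less where a joint would pass 70% of its speed; a pose out of reach is approached as far as the arm can. A call with a gripper value outside its range is refused whole. The fingers move at their own pace and stop on an object; FORCE is the grip in N (left out, the last holds). Time passes only in rows, so rows that repeat a pose let the fingers close, or fill a call up. It gives the time, the measured TCP pose, the force, the opening and the grip force at its end, in the units of the state.
- arm.get_state(): the state, without advancing time (a new reading comes with each control period).
- arm.grab_frame(name): name is "scene" or "top" or "wrist"; returns the picture (384x512x3 uint8, red, green, blue); there is no depth.
- arm.get_calibration(name): a dict with "fx", "fy", "cx", "cy" (pixels), "cam_to_world" (4x4, takes a point from camera to world coordinates); the wrist camera has in their place "tool_from_camera" (4x4, takes a point from camera to tool coordinates, whose origin is the TCP and whose axes are the flange's). Camera axes: x right, y down, z forward; pixel columns grow to the right and rows downward; lengths in m; the calibration is good to about 2 mm. A picture is of the moment at which its call begins: read the wrist's pose just before it. get_calibration takes no time and is no camera call.
- arm.job_done(): hands the job in; it is judged then, once.
The state is a dict: "t": time; "q": joint angles; "qd": joint speeds; "joint_efforts": joint torques, N m; "eef_pos": TCP position; "ee_rot": TCP orientation; "force": force on the tool from outside, world axes, zero at the start; "moment": the same for the moment, N m; "width": finger opening in m; "gripper_force": force on a finger pad.
Only numpy, scipy, OpenCV 4.12 (cv2) and the standard library are available. Lean on these libraries where they do the work, as an engineer would, in place of code of your own. Each camera call takes 0.05 s, during which the arm holds its last target. There are 200 camera calls.

## Working session

There is one attempt and no reset: what is moved stays moved. The work goes in short steps, Python scripts to look and compute and a shell command to move; the robot and the scene stay as the last step left them, time stands still between calls to the robot, and variables do not carry over. Pictures are saved under pics/ and viewed, at most 14 in all, crops included, and the job is handed in when it is done.

```bash
mkdir -p pics
cat > h.py <<'E'
import numpy as np, cv2
from station import arm
def snap(n,f):
    im=arm.grab_frame(n); cv2.imwrite('pics/'+f,cv2.cvtColor(im,cv2.COLOR_RGB2BGR)); return im
def ray(n,u,v,z,T=None):
    c=arm.get_calibration(n)
    M=np.array(c['cam_to_world']) if T is None else T@np.array(c['tool_from_camera'])
    d=M[:3,:3]@[(u-c['cx'])/c['fx'],(v-c['cy'])/c['fy'],1]; o=M[:3,3]
    return o+d*(z-o[2])/d[2]
def proj(n,p):
    c=arm.get_calibration(n); M=np.linalg.inv(np.array(c['cam_to_world']))
    q=M[:3,:3]@np.array(p)+M[:3,3]; return c['fx']*q[0]/q[2]+c['cx'],c['fy']*q[1]/q[2]+c['cy']
E
python3 - <<'E'
from h import *
a=snap('top','top0.png'); b=snap('scene','scene0.png')
s=arm.get_state(); print(s['eef_pos'],s['ee_rot'],s['width'],s['t'],s['q'])
print(np.round(arm.get_calibration('top')['cam_to_world'],3),arm.get_calibration('top')['fx'])
E
```

```text
[0.28172759 0.61291904 0.22570701] [ 3.14009260e+00 -1.50163593e-04 -4.30889877e-01] 0.08757629821045539 0.1 [ 1.42809052e+00  3.59335676e-01  1.11558547e-02 -3.00225511e-04
 -1.22409739e+00 -2.88081961e-01]
[[ 0.031 -0.976  0.217  0.325]
 [-1.    -0.031  0.005  0.   ]
 [ 0.002 -0.217 -0.976  1.125]
 [ 0.     0.     0.     1.   ]] 374.41419498525227
```

View pics/top0.png

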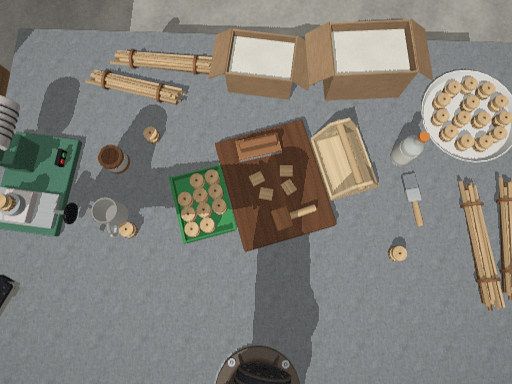

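View pics/scene0.png

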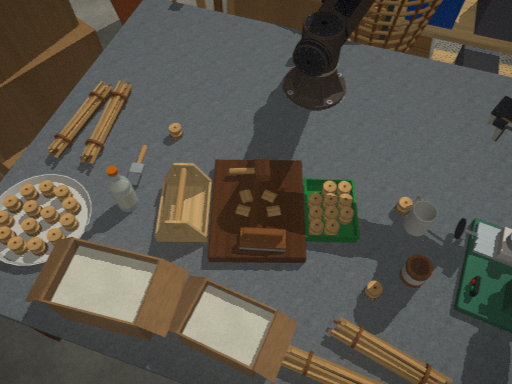

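The top view shows the board (corners about (216,142), (304,121), (336,224), (246,250)). The scraper is at its far end (258,147), the mallet at the near end (298,212), the tray on the right (-y) around (345,158), and the basket on the left. The scene view agrees.

Run:
```python
from h import *
a=cv2.imread('pics/top0.png')[110:260,200:390]
cv2.imwrite('pics/c0.png',cv2.resize(a,None,fx=4,fy=4,interpolation=cv2.INTER_CUBIC)[:600,:760])
for u,v in [(216,142),(304,121),(336,224),(246,250)]: print(ray('top',u,v,.04).round(3))
```

```text
[0.699 0.148 0.04 ]
[ 0.776 -0.12   0.04 ]
[ 0.46  -0.215  0.04 ]
[0.377 0.043 0.04 ]
```

View pics/c0.png

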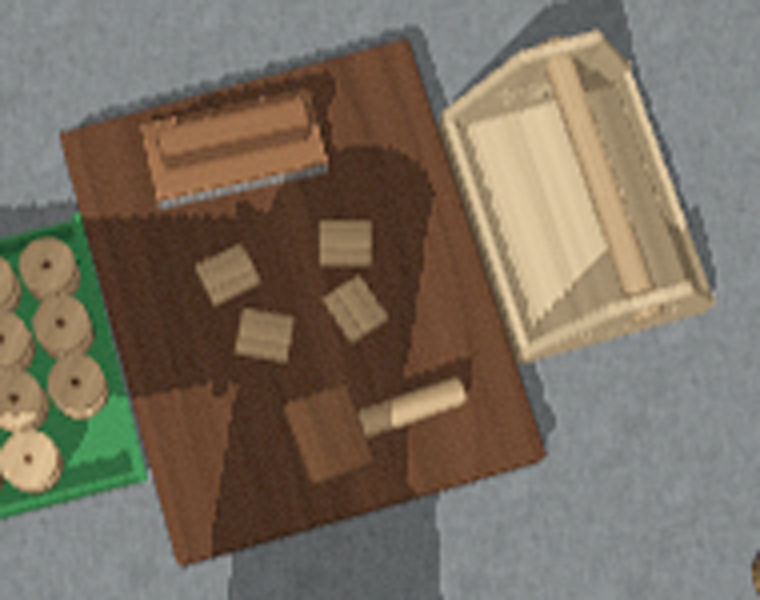

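Run:
```python
from h import *
def R(n,u,v,z): p=ray('top',200+u/4,110+v/4,z); print(n,p.round(3)); return p
c=[R('board',*p,.04) for p in [(62,135),(408,42),(545,457),(183,566)]]
C=sum(c)/4; ax=(c[0]+c[1]-c[2]-c[3])/2; yaw=np.arctan2(ax[1],ax[0]); print('C',C,'yaw',np.degrees(yaw),np.linalg.norm(ax))
Rm=np.array([[np.cos(yaw),np.sin(yaw)],[-np.sin(yaw),np.cos(yaw)]])
def L(n,u,v,z): p=R(n,u,v,z); print('    local',(Rm@(p-C)[:2]).round(3))
L('scr base nearL',160,203,.05);L('scr base nearR',328,165,.05);L('scr base farL',143,125,.06)
L('rib mid top',233,130,.101)
for i,p in enumerate([(227,274),(346,243),(355,309),(264,335)]): L('chip%d'%i,*p,.052)
L('mallet head',327,435,.084);L('mallet tip',463,393,.06)
a=R('bar far',565,65,.116);b=R('bar near',635,285,.116)
L('tray cornA',445,117,.032);L('tray corn B',522,358,.032);L('bar mid',601,176,.116)
print('bar len',np.linalg.norm(a-b),np.degrees(np.arctan2(*(a-b)[[1,0]])))
```

```text
board [0.693 0.149 0.04 ]
board [ 0.777 -0.114  0.04 ]
board [ 0.459 -0.215  0.04 ]
board [0.373 0.044 0.04 ]
C [ 0.57568324 -0.03401365  0.04      ] yaw 17.961780898883987 0.33536780982120473
scr base nearL [0.639 0.071 0.05 ]
    local [0.093 0.081]
scr base nearR [ 0.673 -0.053  0.05 ]
    local [ 0.086 -0.048]
scr base farL [0.696 0.086 0.06 ]
    local [0.152 0.077]
rib mid top [0.68  0.018 0.101]
    local [0.116 0.017]
chip0 [0.586 0.02  0.052]
    local [0.026 0.048]
chip1 [ 0.612 -0.068  0.052]
    local [ 0.024 -0.043]
chip2 [ 0.562 -0.075  0.052]
    local [-0.026 -0.035]
chip3 [ 0.541 -0.009  0.052]
    local [-0.026  0.035]
mallet head [ 0.464 -0.055  0.084]
    local [-0.112  0.015]
mallet tip [ 0.501 -0.153  0.06 ]
    local [-0.108 -0.09 ]
bar far [ 0.732 -0.218  0.116]
bar near [ 0.571 -0.264  0.116]
tray cornA [ 0.72  -0.143  0.032]
    local [ 0.103 -0.148]
tray corn B [ 0.533 -0.201  0.032]
    local [-0.092 -0.146]
bar mid [ 0.649 -0.242  0.116]
    local [ 0.006 -0.221]
bar len 0.16682055243057814 16.01000942370058
```

Everything agrees: board centre is about (0.576, -0.034) at yaw 18°, and the scraper sits at local (0.118, 0.017). The four chips fall within ±0.05 of the board centreline in x, so one 130 mm sweep covers them. I'm moving above the scraper now.

```bash
python3 -m crank '[{"dx":0.02,"dy":-0.03,"twist":-3},{"dx":0.04,"dy":-0.06,"twist":-6},{"dx":0.06,"dy":-0.09,"twist":-9},{"dx":0.08,"dy":-0.12,"twist":-12},{"dx":0.1,"dy":-0.15,"twist":-15}]'
python3 -m crank '[{"dx":0.02,"dy":-0.03,"twist":-3},{"dx":0.04,"dy":-0.06,"twist":-6},{"dx":0.06,"dy":-0.09,"twist":-9},{"dx":0.08,"dy":-0.12,"twist":-12},{"dx":0.1,"dy":-0.15,"twist":-15}]'
python3 -m crank '[{"dx":0.02,"dy":-0.03,"twist":-3},{"dx":0.04,"dy":-0.06,"twist":-6},{"dx":0.06,"dy":-0.09,"twist":-9},{"dx":0.08,"dy":-0.12,"twist":-12},{"dx":0.1,"dy":-0.15,"twist":-15}]'
python3 -m crank '[{"dx":0.02,"dy":-0.03,"twist":-3},{"dx":0.04,"dy":-0.06,"twist":-5.5},{"dx":0.06,"dy":-0.09,"twist":-5.5},{"dx":0.08,"dy":-0.12,"twist":-5.5},{"dx":0.094,"dy":-0.145,"twist":-5.5}]'
python3 - <<'E'
from h import *
s=arm.get_state(); print(s['t'],s['eef_pos'],np.degrees(s['ee_rot']))
snap('wrist','w1.png')
E
```

```text
0.1 [0.28172759 0.61291904 0.22570701] [ 1.79914053e+02 -8.60374012e-03 -2.46881714e+01]invalid input at $[0]: expected keys dx, dy, dz, twist, grip
invalid input at $[0]: expected keys dx, dy, dz, twist, grip
invalid input at $[0]: expected keys dx, dy, dz, twist, grip
invalid input at $[0]: expected keys dx, dy, dz, twist, grip
```

View pics/w1.png

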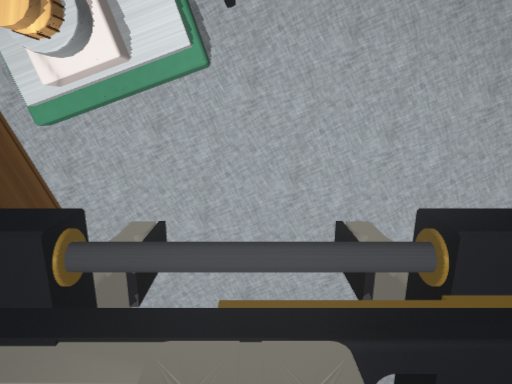

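The moves were refused because every key is required, so this picture is from the start pose: the fingers at (130,260) and (370,260) over the table and the green machine. I'll retry with full rows.

```bash
python3 -m crank '[{"dx":0.02,"dy":-0.03,"dz":0,"twist":-3,"grip":1},{"dx":0.04,"dy":-0.06,"dz":0,"twist":-6,"grip":1},{"dx":0.06,"dy":-0.09,"dz":0,"twist":-9,"grip":1},{"dx":0.08,"dy":-0.12,"dz":0,"twist":-12,"grip":1},{"dx":0.1,"dy":-0.15,"dz":0,"twist":-15,"grip":1}]'
python3 -m crank '[{"dx":0.02,"dy":-0.03,"dz":0,"twist":-3,"grip":1},{"dx":0.04,"dy":-0.06,"dz":0,"twist":-6,"grip":1},{"dx":0.06,"dy":-0.09,"dz":0,"twist":-9,"grip":1},{"dx":0.08,"dy":-0.12,"dz":0,"twist":-12,"grip":1},{"dx":0.1,"dy":-0.15,"dz":0,"twist":-15,"grip":1}]'
python3 -m crank '[{"dx":0.02,"dy":-0.03,"dz":0,"twist":-3,"grip":1},{"dx":0.04,"dy":-0.06,"dz":0,"twist":-6,"grip":1},{"dx":0.06,"dy":-0.09,"dz":0,"twist":-9,"grip":1},{"dx":0.08,"dy":-0.12,"dz":0,"twist":-12,"grip":1},{"dx":0.1,"dy":-0.15,"dz":0,"twist":-15,"grip":1}]'
python3 -m crank '[{"dx":0.02,"dy":-0.03,"dz":0,"twist":-3,"grip":1},{"dx":0.04,"dy":-0.06,"dz":0,"twist":-5.5,"grip":1},{"dx":0.06,"dy":-0.09,"dz":0,"twist":-5.5,"grip":1},{"dx":0.08,"dy":-0.12,"dz":0,"twist":-5.5,"grip":1},{"dx":0.094,"dy":-0.145,"dz":0,"twist":-5.5,"grip":1}]'
python3 - <<'E'
from h import *
s=arm.get_state(); print(s['t'],s['eef_pos'],np.degrees(s['ee_rot']))
snap('wrist','w2.png')
E
```

```text
t: 0.57
eef_pos: [0.3823, 0.4617, 0.2263]
ee_rot: [3.141, -0.0, -0.695]
force: [0.8, 0.5, 0.2]
width: 0.0876
gripper_force: 0.0
t: 0.98
eef_pos: [0.4824, 0.3117, 0.2266]
ee_rot: [3.142, 0.0, -0.957]
force: [1.0, 0.2, -0.3]
width: 0.0874
gripper_force: 0.0
t: 1.4
eef_pos: [0.5825, 0.1616, 0.2265]
ee_rot: [3.141, 0.0, -1.219]
force: [0.2, 0.7, 0.3]
width: 0.0876
gripper_force: 0.0
t: 1.82
eef_pos: [0.6769, 0.016, 0.226]
ee_rot: [3.141, -0.0, -1.313]
force: [-0.1, 1.0, 0.0]
width: 0.0879
gripper_force: 0.0
1.8167 [0.67693125 0.01604542 0.22598237] [ 1.79960834e+02 -8.87291940e-03 -7.52255968e+01]
```

View pics/w2.png

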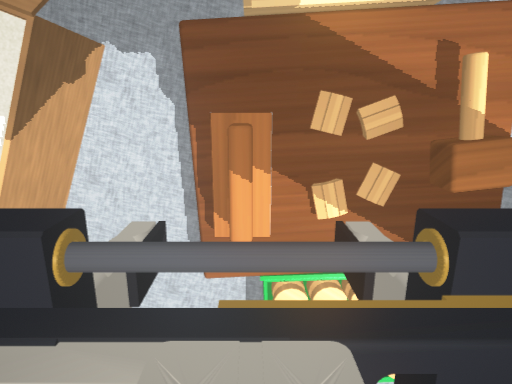

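The close look shows the scraper base at columns 212–272, rows 112–237, with its rib at 229–253. The chips are at (331,113), (380,118), (329,199) and (378,184).

Run:
```python
from h import *
from scipy.spatial.transform import Rotation as Ro
s=arm.get_state();T=np.eye(4);T[:3,3]=s['eef_pos'];T[:3,:3]=Ro.from_euler('xyz',s['ee_rot']).as_matrix()
y=np.radians(17.9);C=np.array([.5757,-.034]);Rm=np.array([[np.cos(y),np.sin(y)],[-np.sin(y),np.cos(y)]])
def P(n,u,v,z):
    p=ray('wrist',u,v,z,T);print(n,p.round(4),'local',(Rm@(p[:2]-C)).round(4));return p
c=[P('base',*p,.06) for p in [(212,113),(272,113),(272,237),(216,237)]]
d=c[1]-c[2];print('centre',sum(c)/4,'len',np.linalg.norm(d),np.linalg.norm(c[0]-c[1]),'ang',np.degrees(np.arctan2(d[1],d[0])))
P('rib far end top',241,124,.101)
for p in [(331,113),(380,118),(329,199),(378,184)]:P('chip',*p,.053)
P('board corner',181,22,.04);P('mallet handle L',461,100,.065)
P('edge',400,8,.04)
```

```text
base [ 0.7285 -0.0379  0.06  ] local [ 0.1442 -0.0507]
base [ 0.6719 -0.0527  0.06  ] local [ 0.0858 -0.0474]
base [0.6371 0.0719 0.06  ] local [0.091  0.0819]
base [0.6952 0.087  0.06  ] local [0.1509 0.0784]
centre [0.68318281 0.01707823 0.06      ] len 0.12934522679475055 0.058439559211400025 ang -74.40110715078507
rib far end top [ 0.698 -0.037  0.101] local [ 0.1154 -0.0404]
chip [ 0.6146 -0.0676  0.053 ] local [ 0.0267 -0.0439]
chip [ 0.5657 -0.0753  0.053 ] local [-0.0222 -0.0363]
chip [0.5889 0.0176 0.053 ] local [0.0284 0.045 ]
chip [ 0.5442 -0.011   0.053 ] local [-0.0229  0.0316]
board corner [ 0.7789 -0.1131  0.04  ] local [ 0.1691 -0.1377]
mallet handle L [ 0.5016 -0.1097  0.065 ] local [-0.0938 -0.0493]
edge [ 0.578  -0.1784  0.04  ] local [-0.0422 -0.1381]
```

```bash
python3 - <<'E'
from h import *
from scipy.spatial.transform import Rotation as Ro
s=arm.get_state();T=np.eye(4);T[:3,3]=s['eef_pos'];T[:3,:3]=Ro.from_euler('xyz',s['ee_rot']).as_matrix()
for z in(.05,.1,.15):
    print(z,ray('wrist',105,45,z,T),ray('wrist',68,200,z,T),'top',ray('top',228,92,z),ray('top',292,98,z))
E
python3 -m crank '[{"dx":0.001,"dy":0,"dz":-0.02,"twist":0.7,"grip":1},{"dx":0.003,"dy":0,"dz":-0.045,"twist":0.7,"grip":1},{"dx":0.005,"dy":0.001,"dz":-0.07,"twist":0.7,"grip":1},{"dx":0.006,"dy":0.001,"dz":-0.09,"twist":0.7,"grip":1},{"dx":0.006,"dy":0.001,"dz":-0.1,"twist":0.7,"grip":1}]'
```

```text
0.05 [ 0.84263627 -0.07325532  0.05      ] [0.858448   0.08997416 0.05      ] top [0.86016011 0.11850012 0.05      ] [ 0.84639483 -0.08094967  0.05      ]
0.1 [ 0.82039543 -0.06998171  0.1       ] [0.83384081 0.06881921 0.1       ] top [0.83526869 0.11299398 0.1       ] [ 0.8221439  -0.07717561  0.1       ]
0.15 [ 0.79815458 -0.0667081   0.15      ] [0.80923361 0.04766426 0.15      ] top [0.81037728 0.10748784 0.15      ] [ 0.79789297 -0.07340155  0.15      ]
t: 2.28
eef_pos: [0.6802, 0.019, 0.123]
ee_rot: [3.137, 0.001, -1.301]
force: [0.0, -0.6, -0.7]
width: 0.0879
gripper_force: 0.0
```

```bash
python3 -m crank '[{"dx":0,"dy":0,"dz":-0.015,"twist":0,"grip":1},{"dx":0,"dy":0,"dz":-0.03,"twist":0,"grip":1},{"dx":0,"dy":0,"dz":-0.045,"twist":0,"grip":1},{"dx":0,"dy":0,"dz":-0.058,"twist":0,"grip":1},{"dx":0,"dy":0,"dz":-0.058,"twist":0,"grip":1}]' 40
python3 -m crank '[{"dx":0,"dy":0,"dz":0,"twist":0,"grip":-1},{"dx":0,"dy":0,"dz":0,"twist":0,"grip":-1},{"dx":0,"dy":0,"dz":0,"twist":0,"grip":-1},{"dx":0,"dy":0,"dz":0,"twist":0,"grip":-1},{"dx":0,"dy":0,"dz":0,"twist":0,"grip":-1}]' 40
```

```text
t: 2.7
eef_pos: [0.6802, 0.0191, 0.0659]
ee_rot: [3.137, 0.0, -1.3]
force: [-1.1, -0.0, -0.4]
width: 0.0878
gripper_force: 0.0
t: 3.12
eef_pos: [0.6823, 0.0194, 0.0695]
ee_rot: [-3.14, -0.0, -1.3]
force: [0.2, 0.1, 0.2]
width: 0.0599
gripper_force: 0.0
```

```bash
python3 -m crank '[{"dx":0,"dy":0,"dz":0,"twist":0,"grip":-1},{"dx":0,"dy":0,"dz":0,"twist":0,"grip":-1},{"dx":0,"dy":0,"dz":0,"twist":0,"grip":-1},{"dx":0,"dy":0,"dz":0,"twist":0,"grip":-1},{"dx":0,"dy":0,"dz":0,"twist":0,"grip":-1}]' 40
python3 -m crank '[{"dx":0,"dy":0,"dz":0,"twist":0,"grip":-1},{"dx":0,"dy":0,"dz":0,"twist":0,"grip":-1},{"dx":0,"dy":0,"dz":0,"twist":0,"grip":-1},{"dx":0,"dy":0,"dz":0,"twist":0,"grip":-1},{"dx":0,"dy":0,"dz":0,"twist":0,"grip":-1}]' 40
python3 -c "
from station import arm;print(arm.get_state())"
```

```text
t: 3.53
eef_pos: [0.6821, 0.0194, 0.0686]
ee_rot: [-3.141, -0.0, -1.3]
force: [0.7, -0.5, -0.3]
width: 0.0267
gripper_force: 0.4
t: 3.95
eef_pos: [0.6821, 0.0193, 0.0686]
ee_rot: [-3.141, -0.0, -1.3]
force: [1.0, 0.2, -0.5]
width: 0.0218
gripper_force: 40.0
{'t': 3.95, 'q': array([ 3.13308237e-01,  4.95778052e-01, -1.56242052e-01,  8.06417711e-05,
       -9.18478749e-01, -4.24698556e-02]), 'qd': array([-0.0015712 ,  0.00059364, -0.00215284,  0.00038108, -0.00275213,
       -0.0002773 ]), 'joint_efforts': array([-2.48549161e-01, -6.37603855e+01,  2.39380771e+01,  5.75795799e+00,
       -4.27694432e-01,  3.79896228e-04]), 'eef_pos': array([0.6820546 , 0.01933118, 0.06862858]), 'ee_rot': array([-3.14129273e+00, -5.14112801e-05, -1.29990901e+00]), 'force': array([ 1.03124543,  0.23748924, -0.49213614]), 'moment': array([ 0.11983748, -0.3674948 ,  0.00501756]), 'gripper_force': 39.99993860721588, 'width': 0.021782247040922995}
```

Gripped: width 21.8 mm at 40 N, with TCP z 0.0686 when the scraper is flat on the board. Next I lift, turn it 92° and carry it to the start of the sweep at local (0.003, 0.108).

```bash
python3 -m crank '[{"dx":0,"dy":0,"dz":0.025,"twist":0,"grip":-1},{"dx":0,"dy":0,"dz":0.05,"twist":0,"grip":-1},{"dx":-0.01,"dy":0.003,"dz":0.05,"twist":6,"grip":-1},{"dx":-0.02,"dy":0.007,"dz":0.05,"twist":12,"grip":-1},{"dx":-0.03,"dy":0.01,"dz":0.05,"twist":18,"grip":-1}]' 40
python3 -m crank '[{"dx":-0.011,"dy":0.004,"dz":0,"twist":6,"grip":-1},{"dx":-0.022,"dy":0.008,"dz":0,"twist":12,"grip":-1},{"dx":-0.033,"dy":0.012,"dz":0,"twist":18,"grip":-1},{"dx":-0.044,"dy":0.016,"dz":0,"twist":24,"grip":-1},{"dx":-0.055,"dy":0.02,"dz":0,"twist":30,"grip":-1}]' 40
python3 -m crank '[{"dx":-0.01,"dy":0.004,"dz":0,"twist":6,"grip":-1},{"dx":-0.02,"dy":0.008,"dz":0,"twist":12,"grip":-1},{"dx":-0.03,"dy":0.012,"dz":0,"twist":18,"grip":-1},{"dx":-0.041,"dy":0.016,"dz":0,"twist":24,"grip":-1},{"dx":-0.052,"dy":0.02,"dz":0,"twist":30,"grip":-1}]' 40
python3 -m crank '[{"dx":0,"dy":0,"dz":0,"twist":6,"grip":-1},{"dx":0,"dy":0,"dz":0,"twist":12,"grip":-1},{"dx":0,"dy":0,"dz":0,"twist":14.3,"grip":-1},{"dx":0,"dy":0,"dz":0,"twist":14.3,"grip":-1},{"dx":0,"dy":0,"dz":0,"twist":14.3,"grip":-1}]' 40
python3 - <<'E'
from h import *
s=arm.get_state();print(s['t'],s['eef_pos'],np.degrees(s['ee_rot']),s['width'],s['gripper_force'],s['q'].round(2))
print(arm.get_calibration('wrist')['tool_from_camera'])
y=np.radians(17.9);C=np.array([.5757,-.034]);Rm=np.array([[np.cos(y),np.sin(y)],[-np.sin(y),np.cos(y)]])
print('local',Rm@(s['eef_pos'][:2]-C))
a=snap('top','t1.png')[100:250,200:390];cv2.imwrite('pics/c1.png',cv2.resize(a,None,fx=4,fy=4)[:,:,::-1])
E
```

```text
t: 4.37
eef_pos: [0.6509, 0.0293, 0.1184]
ee_rot: [3.141, 0.001, -0.981]
force: [0.3, -0.2, -1.3]
width: 0.0218
gripper_force: 40.0
t: 4.78
eef_pos: [0.5955, 0.0492, 0.118]
ee_rot: [3.141, 0.001, -0.457]
force: [0.7, 0.3, -2.2]
width: 0.0217
gripper_force: 40.0
t: 5.2
eef_pos: [0.5437, 0.0692, 0.1181]
ee_rot: [3.141, 0.001, 0.066]
force: [-0.2, 0.7, -1.3]
width: 0.022
gripper_force: 40.0
t: 5.62
eef_pos: [0.5444, 0.0691, 0.1183]
ee_rot: [-3.142, 0.001, 0.309]
force: [0.4, -0.5, -2.6]
width: 0.0216
gripper_force: 40.0
5.6167 [0.54436323 0.06912642 0.11826706] [-1.79997248e+02  5.51910968e-02  1.77105146e+01] 0.021601210887508767 39.999266266822815 [ 0.48  0.25 -0.41 -0.   -0.91  1.4 ]
[[-6.99684857e-05 -9.69185937e-01 -2.46330295e-01  6.47987641e-02]
 [ 9.99999830e-01  7.47788356e-05 -5.78260460e-04 -6.29518571e-05]
 [ 5.78862198e-04 -2.46330294e-01  9.69185767e-01 -1.58523984e-01]
 [ 0.00000000e+00  0.00000000e+00  0.00000000e+00  1.00000000e+00]]
local [0.00187669 0.10776608]
```

View pics/c1.png

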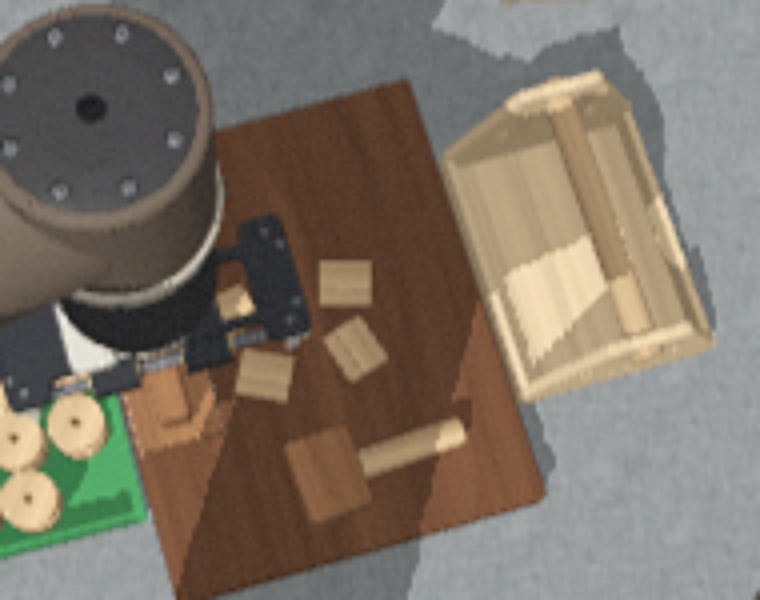

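The scraper stands turned over the +y strip, clear of the chips (nearest at (235,300) in the crop). I lower it and sweep at about 0.12 m/s.

```bash
python3 -m crank '[{"dx":0,"dy":0,"dz":-0.02,"twist":0,"grip":-1},{"dx":0,"dy":0,"dz":-0.035,"twist":0,"grip":-1},{"dx":0,"dy":0,"dz":-0.044,"twist":0,"grip":-1},{"dx":0,"dy":0,"dz":-0.049,"twist":0,"grip":-1},{"dx":0,"dy":0,"dz":-0.049,"twist":0,"grip":-1}]' 40
python3 -m crank '[{"dx":0.003,"dy":-0.009,"dz":0,"twist":0,"grip":-1},{"dx":0.006,"dy":-0.019,"dz":0,"twist":0,"grip":-1},{"dx":0.009,"dy":-0.028,"dz":0,"twist":0,"grip":-1},{"dx":0.012,"dy":-0.038,"dz":0,"twist":0,"grip":-1},{"dx":0.015,"dy":-0.047,"dz":0,"twist":0,"grip":-1}]' 40
```

```text
t: 6.08
eef_pos: [0.5445, 0.069, 0.0692]
ee_rot: [3.141, 0.002, 0.31]
force: [-0.0, -0.1, -2.0]
width: 0.0215
gripper_force: 40.0
t: 6.5
eef_pos: [0.5603, 0.0209, 0.0697]
ee_rot: [-3.142, -0.0, 0.31]
force: [0.1, 0.9, -2.6]
width: 0.0217
gripper_force: 40.0
```

```bash
python3 -m crank '[{"dx":0.003,"dy":-0.009,"dz":0,"twist":0,"grip":-1},{"dx":0.006,"dy":-0.019,"dz":0,"twist":0,"grip":-1},{"dx":0.009,"dy":-0.028,"dz":0,"twist":0,"grip":-1},{"dx":0.012,"dy":-0.037,"dz":0,"twist":0,"grip":-1},{"dx":0.0145,"dy":-0.045,"dz":0,"twist":0,"grip":-1}]' 40
python3 -m crank '[{"dx":0.003,"dy":-0.009,"dz":0,"twist":0,"grip":-1},{"dx":0.006,"dy":-0.019,"dz":0,"twist":0,"grip":-1},{"dx":0.009,"dy":-0.028,"dz":0,"twist":0,"grip":-1},{"dx":0.012,"dy":-0.037,"dz":0,"twist":0,"grip":-1},{"dx":0.0145,"dy":-0.045,"dz":0,"twist":0,"grip":-1}]' 40
python3 -m crank '[{"dx":0.003,"dy":-0.009,"dz":0,"twist":0,"grip":-1},{"dx":0.006,"dy":-0.019,"dz":0,"twist":0,"grip":-1},{"dx":0.009,"dy":-0.028,"dz":0,"twist":0,"grip":-1},{"dx":0.012,"dy":-0.037,"dz":0,"twist":0,"grip":-1},{"dx":0.0145,"dy":-0.045,"dz":0,"twist":0,"grip":-1}]' 40
python3 - <<'E'
from h import *
s=arm.get_state()
y=np.radians(17.9);C=np.array([.5757,-.034]);Rm=np.array([[np.cos(y),np.sin(y)],[-np.sin(y),np.cos(y)]])
print('local',Rm@(s['eef_pos'][:2]-C))
a=snap('scene','s2.png')[140:290,120:320];b=snap('top','t2.png')[100:250,200:390]
cv2.imwrite('pics/c2.png',np.hstack([cv2.resize(a,(400,300)),cv2.resize(b,(380,300))])[:,:,::-1])
E
```

```text
t: 6.92
eef_pos: [0.5747, -0.0238, 0.0695]
ee_rot: [3.142, -0.0, 0.311]
force: [-0.1, 0.9, -1.1]
width: 0.0221
gripper_force: 40.0
t: 7.33
eef_pos: [0.5892, -0.0687, 0.0695]
ee_rot: [3.142, -0.0, 0.311]
force: [-1.5, -0.6, -2.1]
width: 0.0215
gripper_force: 40.0
t: 7.75
eef_pos: [0.6037, -0.1137, 0.0695]
ee_rot: [3.142, 0.0, 0.311]
force: [0.6, -0.1, -1.9]
width: 0.0217
gripper_force: 40.0
local [ 0.00215611 -0.08447659]
```

View pics/c2.png

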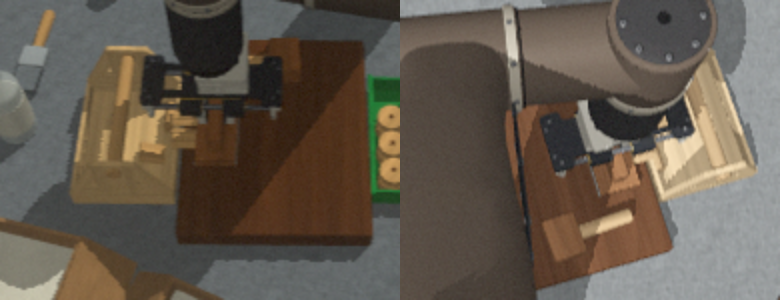

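No chips are left behind the scraper, and some are already at or over the edge into the tray. I push on until the face is past the tray's near wall.

```bash
python3 -m crank '[{"dx":0.003,"dy":-0.01,"dz":0,"twist":0,"grip":-1},{"dx":0.0065,"dy":-0.02,"dz":0,"twist":0,"grip":-1},{"dx":0.01,"dy":-0.03,"dz":0,"twist":0,"grip":-1},{"dx":0.0125,"dy":-0.04,"dz":0,"twist":0,"grip":-1},{"dx":0.016,"dy":-0.05,"dz":0,"twist":0,"grip":-1}]' 40
python3 -m crank '[{"dx":0,"dy":0,"dz":0,"twist":0,"grip":-1},{"dx":-0.003,"dy":0.01,"dz":0,"twist":0,"grip":-1},{"dx":-0.009,"dy":0.03,"dz":0,"twist":0,"grip":-1},{"dx":-0.019,"dy":0.06,"dz":0,"twist":0,"grip":-1},{"dx":-0.03,"dy":0.095,"dz":0,"twist":0,"grip":-1}]' 40
python3 -m crank '[{"dx":-0.006,"dy":0.02,"dz":0,"twist":0,"grip":-1},{"dx":-0.012,"dy":0.04,"dz":0,"twist":0,"grip":-1},{"dx":-0.018,"dy":0.055,"dz":0,"twist":0,"grip":-1},{"dx":-0.018,"dy":0.055,"dz":0,"twist":0,"grip":-1},{"dx":-0.018,"dy":0.055,"dz":0,"twist":0,"grip":-1}]' 40
python3 - <<'E'
from h import *
a=snap('scene','s3.png')[140:290,120:320];b=snap('top','t3.png')[100:250,200:390]; w=snap('wrist','w3.png')
cv2.imwrite('pics/c3.png',np.vstack([np.hstack([cv2.resize(a,(400,300)),cv2.resize(b,(400,300))]),np.hstack([cv2.resize(w,(400,300)),np.zeros((300,400,3),np.uint8)])])[:,:,::-1])
E
```

```text
t: 8.27
eef_pos: [0.6196, -0.1638, 0.0695]
ee_rot: [-3.142, 0.0, 0.311]
force: [0.0, 1.0, -2.5]
width: 0.0217
gripper_force: 40.0
t: 8.68
eef_pos: [0.5888, -0.0675, 0.0693]
ee_rot: [3.142, 0.0, 0.309]
force: [0.6, 0.5, -2.4]
width: 0.0215
gripper_force: 40.0
t: 9.1
eef_pos: [0.5711, -0.0115, 0.0699]
ee_rot: [-3.142, -0.0, 0.313]
force: [-0.5, -0.2, -1.6]
width: 0.0216
gripper_force: 40.0
```

View pics/c3.png

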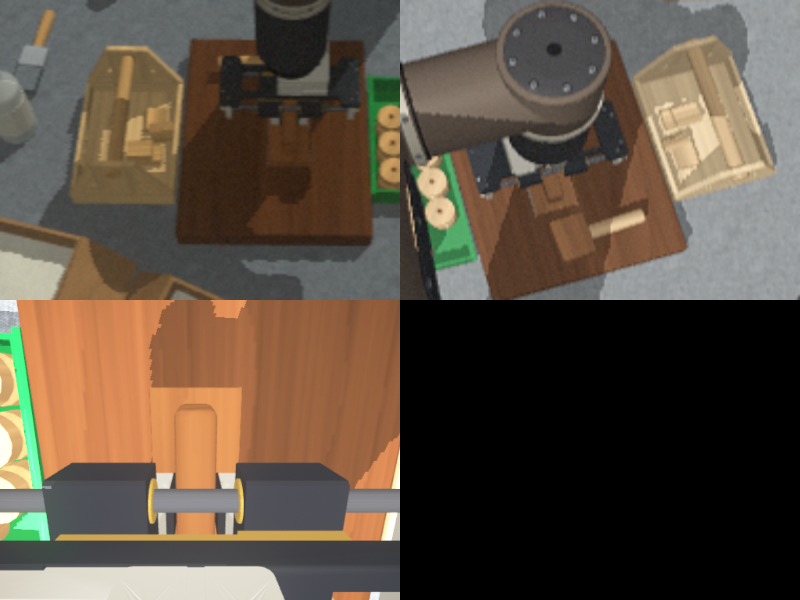

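The chips are in the tray (around (680,130) in the top view) and the board is clear. The scraper is at the board's middle, about 2 cm short of the mallet. I lower it the last millimetre and release.

```bash
python3 -m crank '[{"dx":0,"dy":0,"dz":-0.0005,"twist":0,"grip":-1},{"dx":0,"dy":0,"dz":-0.001,"twist":0,"grip":-1},{"dx":0,"dy":0,"dz":-0.001,"twist":0,"grip":-1},{"dx":0,"dy":0,"dz":-0.001,"twist":0,"grip":0},{"dx":0,"dy":0,"dz":-0.001,"twist":0,"grip":0}]' 40
python3 -m crank '[{"dx":0,"dy":0,"dz":0,"twist":0,"grip":1},{"dx":0,"dy":0,"dz":0,"twist":0,"grip":1},{"dx":0,"dy":0,"dz":0,"twist":0,"grip":1},{"dx":0,"dy":0,"dz":0,"twist":0,"grip":1},{"dx":0,"dy":0,"dz":0,"twist":0,"grip":1}]' 40
python3 -m crank '[{"dx":0,"dy":0,"dz":0,"twist":0,"grip":1},{"dx":0,"dy":0,"dz":0.01,"twist":0,"grip":1},{"dx":0,"dy":0,"dz":0.04,"twist":0,"grip":1},{"dx":0,"dy":0,"dz":0.07,"twist":0,"grip":1},{"dx":0,"dy":0,"dz":0.1,"twist":0,"grip":1}]' 40
python3 -m crank '[{"dx":0.01,"dy":-0.03,"dz":0.02,"twist":0,"grip":1},{"dx":0.02,"dy":-0.06,"dz":0.04,"twist":0,"grip":1},{"dx":0.03,"dy":-0.09,"dz":0.05,"twist":0,"grip":1},{"dx":0.03,"dy":-0.1,"dz":0.05,"twist":0,"grip":1},{"dx":0.03,"dy":-0.1,"dz":0.05,"twist":0,"grip":1}]' 40
python3 - <<'E'
from h import *
s=arm.get_state();print(s['eef_pos'],np.degrees(s['ee_rot']))
np.save('p4.npy',np.r_[s['eef_pos'],s['ee_rot']])
b=snap('top','t4.png'); c=snap('scene','s4.png');w=snap('wrist','w4.png')
o=np.hstack([cv2.resize(c[140:290,120:320],(400,300)),cv2.resize(b[100:250,200:390],(400,300))])
cv2.imwrite('pics/c4.png',np.vstack([o,np.hstack([cv2.resize(w,(400,300)),np.zeros((300,400,3),np.uint8)])])[:,:,::-1])
E
```

```text
t: 9.67
eef_pos: [0.5716, -0.0129, 0.0687]
ee_rot: [3.141, -0.0, 0.311]
force: [-0.2, 0.2, 0.2]
width: 0.0304
gripper_force: 0.0
t: 10.08
eef_pos: [0.5714, -0.0127, 0.0686]
ee_rot: [-3.142, -0.0, 0.311]
force: [-0.5, 0.5, -0.6]
width: 0.063
gripper_force: 0.0
t: 10.5
eef_pos: [0.5711, -0.0128, 0.1703]
ee_rot: [3.141, 0.001, 0.311]
force: [0.7, 0.6, -1.4]
width: 0.0873
gripper_force: 0.0
t: 10.92
eef_pos: [0.6016, -0.1149, 0.2197]
ee_rot: [3.141, -0.001, 0.308]
force: [-0.8, 0.5, -0.8]
width: 0.0878
gripper_force: 0.0
[ 0.60164274 -0.11487792  0.21968129] [ 1.79975532e+02 -7.92174645e-02  1.76540561e+01]
```

View pics/c4.png

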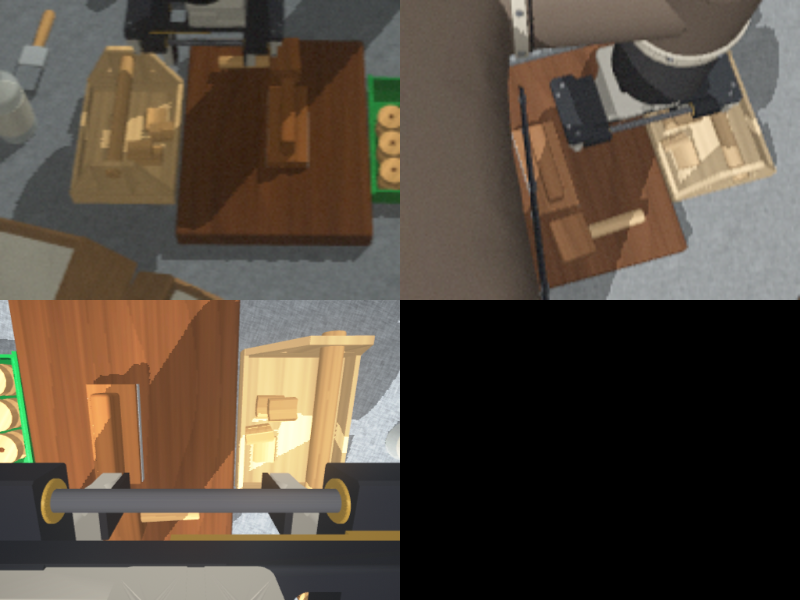

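The scraper stands flat on the board and the chips lie in the tray. The bar runs from (334,345) to (321,485) in the wrist panel, so I compute its pose.

Run:
```python
from h import *
from scipy.spatial.transform import Rotation as Ro
s=np.load('p4.npy');T=np.eye(4);T[:3,3]=s[:3];T[:3,:3]=Ro.from_euler('xyz',s[3:]).as_matrix()
y=np.radians(17.9);C=np.array([.5757,-.034]);Rm=np.array([[np.cos(y),np.sin(y)],[-np.sin(y),np.cos(y)]])
def P(n,u,v,z):
    p=ray('wrist',u*1.28,(v-300)*1.28,z,T);print(n,p.round(4),'local',(Rm@(p[:2]-C)).round(4));return p
a=P('bar far',335,345,.105);b=P('bar near',321,485,.105)
print(np.degrees(np.arctan2(*(a-b)[[1,0]])))
P('endboard L',245,352,.122*.4);P('endboard top',372,340,.04);P('board edge',239,305,.04);P('board edge',233,460,.04)
P('tray wall near far',244,360,.032);P('wall near',240,480,.032)
for f in ['t3.png']:
  w=lambda u,v,z: Rm@((ray('top',200+u*190/400,100+v/2,z))[:2]-C)
  print('top bar ends',w(290-400+400-400+ 0,0,0)*0, [w(u-400,v,.116).round(4) for u,v in [(696,50),(735,165)]], 'tray near corners',[w(u-400,v,.032).round(4) for u,v in [(636,75),(676,198)]])
```

```text
bar far [ 0.743  -0.2176  0.105 ] local [ 0.1028 -0.2262]
bar near [ 0.6001 -0.2676  0.105 ] local [-0.0485 -0.2298]
19.265515108721555
endboard L [ 0.7187 -0.1411  0.0488] local [ 0.1032 -0.1459]
endboard top [ 0.7813 -0.2881  0.04  ] local [ 0.1176 -0.305 ]
board edge [ 0.7681 -0.1169  0.04  ] local [ 0.1576 -0.138 ]
board edge [ 0.5821 -0.1759  0.04  ] local [-0.0375 -0.137 ]
tray wall near far [ 0.712  -0.1457  0.032 ] local [ 0.0954 -0.1481]
wall near [ 0.5546 -0.1978  0.032 ] local [-0.0704 -0.1494]
top bar ends [0. 0.] [array([ 0.0958, -0.2225]), array([-0.0787, -0.2174])] tray near corners [array([ 0.1083, -0.1526]), array([-0.0907, -0.1479])]
```

```bash
python3 -m crank '[{"dx":0.012,"dy":-0.033,"dz":0,"twist":0.5,"grip":1},{"dx":0.024,"dy":-0.066,"dz":0,"twist":0.5,"grip":1},{"dx":0.037,"dy":-0.1,"dz":0,"twist":0.5,"grip":1},{"dx":0.0485,"dy":-0.13,"dz":0,"twist":0.5,"grip":1},{"dx":0.0485,"dy":-0.13,"dz":-0.02,"twist":0.5,"grip":1}]' 10
python3 - <<'E'
from h import *
s=arm.get_state();print(s['eef_pos'],np.degrees(s['ee_rot']),s['q'].round(2))
w=snap('wrist','w5.png'); c=snap('scene','s5.png')
cv2.imwrite('pics/c5.png',np.hstack([cv2.resize(w,(400,300)),cv2.resize(c[140:290,120:320],(400,300))])[:,:,::-1])
E
```

```text
t: 11.48
eef_pos: [0.6529, -0.2467, 0.2011]
ee_rot: [3.137, -0.003, 0.319]
force: [1.6, 0.4, 1.8]
width: 0.0877
gripper_force: 0.0
[ 0.65285173 -0.24669683  0.20112174] [179.75772671  -0.19957869  18.26234136] [-0.08  0.41  0.03  0.   -1.18  1.97]
```

View pics/c5.png

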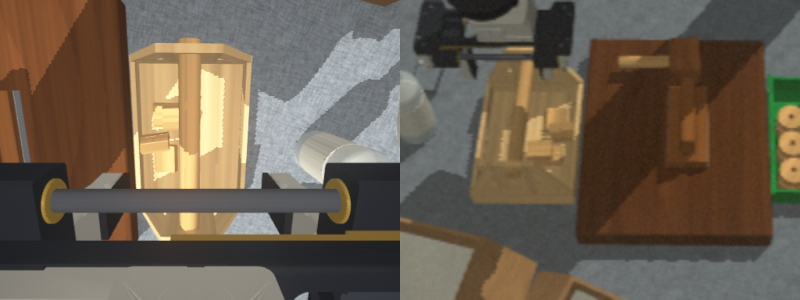

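Run:
```python
from h import *
from scipy.spatial.transform import Rotation as Ro
s=arm.get_state();T=np.eye(4);T[:3,3]=s['eef_pos'];T[:3,:3]=Ro.from_euler('xyz',s['ee_rot']).as_matrix()
y=np.radians(17.9);C=np.array([.5757,-.034]);Rm=np.array([[np.cos(y),np.sin(y)],[-np.sin(y),np.cos(y)]])
def P(n,u,v,z):
    p=ray('wrist',u*1.28,v*1.28,z,T);print(n,p.round(4),'local',(Rm@(p[:2]-C)).round(4));return p
P('bar far',189.5,60,.105);P('bar mid',189.5,140,.105);P('bar near',188,220,.105)
P('far end L',132,52,.045);P('far end R',252,52,.045);P('wall L',133,180,.032)
print('tcp local',Rm@(s['eef_pos'][:2]-C))
w=lambda u,v,z: (Rm@(ray('top',u,v,z)[:2]-C)).round(3)
print('bottle cap',w(424,136,.19),'base',w(400,158,.03))
for p in ['bottle wrist']: P(p,375,165,.01)
```

```text
bar far [ 0.7282 -0.2093  0.105 ] local [ 0.0912 -0.2137]
bar mid [ 0.6559 -0.2327  0.105 ] local [ 0.0152 -0.2137]
bar near [ 0.5702 -0.2586  0.105 ] local [-0.0742 -0.2121]
far end L [ 0.7201 -0.141   0.045 ] local [ 0.1045 -0.1462]
far end R [ 0.763  -0.2714  0.045 ] local [ 0.1053 -0.2835]
wall L [ 0.5629 -0.1801  0.032 ] local [-0.0571 -0.1351]
tcp local [ 0.00494706 -0.22028322]
bottle cap [-0.018 -0.4  ] base [-0.028 -0.39 ]
bottle wrist [ 0.683  -0.4979  0.01  ] local [-0.0405 -0.4744]
```

The bar is about 8 mm towards the board from the tool, and the bottle is well clear. I correct, descend and close gently.

```bash
python3 -m crank '[{"dx":-0.002,"dy":0.007,"dz":-0.015,"twist":0,"grip":1},{"dx":-0.002,"dy":0.007,"dz":-0.04,"twist":0,"grip":1},{"dx":-0.002,"dy":0.007,"dz":-0.07,"twist":0,"grip":1},{"dx":-0.002,"dy":0.007,"dz":-0.095,"twist":0,"grip":1},{"dx":-0.002,"dy":0.007,"dz":-0.114,"twist":0,"grip":1}]' 10
python3 -m crank '[{"dx":0,"dy":0,"dz":0,"twist":0,"grip":0.2},{"dx":0,"dy":0,"dz":0,"twist":0,"grip":0},{"dx":0,"dy":0,"dz":0,"twist":0,"grip":-0.2},{"dx":0,"dy":0,"dz":0,"twist":0,"grip":-0.4},{"dx":0,"dy":0,"dz":0,"twist":0,"grip":-1}]' 10
python3 -m crank '[{"dx":0,"dy":0,"dz":0,"twist":0,"grip":-1},{"dx":0,"dy":0,"dz":0,"twist":0,"grip":-1},{"dx":0,"dy":0,"dz":0,"twist":0,"grip":-1},{"dx":0,"dy":0,"dz":0,"twist":0,"grip":-1},{"dx":0,"dy":0,"dz":0,"twist":0,"grip":-1}]' 10
python3 -m crank '[{"dx":0,"dy":0,"dz":0,"twist":0,"grip":-1},{"dx":0,"dy":0,"dz":0,"twist":0,"grip":-1},{"dx":0,"dy":0,"dz":0,"twist":0,"grip":-1},{"dx":0,"dy":0,"dz":0,"twist":0,"grip":-1},{"dx":0,"dy":0,"dz":0,"twist":0,"grip":-1}]' 50
```

```text
t: 12.0
eef_pos: [0.6467, -0.2334, 0.083]
ee_rot: [-3.14, 0.002, 0.322]
force: [0.0, -0.5, -0.5]
width: 0.0879
gripper_force: 0.0
t: 12.42
eef_pos: [0.6489, -0.2355, 0.0865]
ee_rot: [3.14, -0.002, 0.32]
force: [-0.8, -0.6, -0.0]
width: 0.06
gripper_force: 0.0
t: 12.83
eef_pos: [0.6482, -0.2362, 0.0849]
ee_rot: [3.141, -0.001, 0.32]
force: [1.2, -2.5, 0.5]
width: 0.0265
gripper_force: 1.2
t: 13.25
eef_pos: [0.6481, -0.2359, 0.0847]
ee_rot: [3.141, -0.0, 0.32]
force: [1.6, -3.8, 1.2]
width: 0.0207
gripper_force: 50.0
```

Gripped at 50 N, but the -3.8 N side force suggests I pushed the tray against the board. I ease it 6 mm away before lifting, slowly.

```bash
python3 -m crank '[{"dx":0.0005,"dy":-0.001,"dz":0,"twist":0,"grip":-1},{"dx":0.001,"dy":-0.003,"dz":0,"twist":0,"grip":-1},{"dx":0.0015,"dy":-0.005,"dz":0,"twist":0,"grip":-1},{"dx":0.002,"dy":-0.006,"dz":0,"twist":0,"grip":-1},{"dx":0.002,"dy":-0.006,"dz":0,"twist":0,"grip":-1}]' 55
python3 -m crank '[{"dx":0,"dy":0,"dz":0.001,"twist":0,"grip":-1},{"dx":0,"dy":0,"dz":0.003,"twist":0,"grip":-1},{"dx":0,"dy":0,"dz":0.006,"twist":0,"grip":-1},{"dx":0,"dy":0,"dz":0.01,"twist":0,"grip":-1},{"dx":0,"dy":0,"dz":0.015,"twist":0,"grip":-1}]' 55
python3 - <<'E'
from h import *
s=arm.get_state();print({k:np.round(s[k],4) for k in ('eef_pos','ee_rot','force','moment','width')})
b=snap('scene','s6.png');w=snap('wrist','w6.png')
cv2.imwrite('pics/c6.png',np.hstack([cv2.resize(w,(400,300)),cv2.resize(b[140:290,120:320],(400,300))])[:,:,::-1])
E
```

```text
t: 13.67
eef_pos: [0.6495, -0.2403, 0.0847]
ee_rot: [-3.14, 0.0, 0.32]
force: [-2.7, 5.0, 5.6]
width: 0.0203
gripper_force: 55.0
t: 14.08
eef_pos: [0.6494, -0.2416, 0.0992]
ee_rot: [-3.141, 0.001, 0.319]
force: [-0.4, -0.2, -4.6]
width: 0.021
gripper_force: 55.0
{'eef_pos': array([ 0.6494, -0.2416,  0.0992]), 'ee_rot': array([-3.1409e+00,  1.2000e-03,  3.1950e-01]), 'force': array([-0.4197, -0.1964, -4.625 ]), 'moment': array([-0.0943, -0.0551, -0.0662]), 'width': np.float64(0.021)}
```

View pics/c6.png

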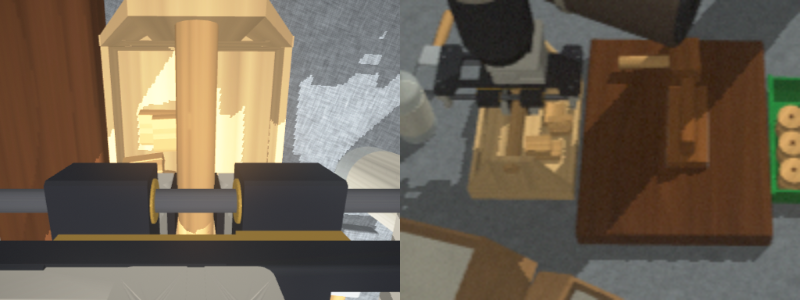

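It is off the table: 4.6 N hanging, the tray symmetric and level in the wrist view, and the chips inside. I raise it smoothly the remaining 135 mm.

```bash
python3 -m crank '[{"dx":0,"dy":0,"dz":0.005,"twist":0,"grip":-1},{"dx":0,"dy":0,"dz":0.013,"twist":0,"grip":-1},{"dx":0,"dy":0,"dz":0.022,"twist":0,"grip":-1},{"dx":0,"dy":0,"dz":0.032,"twist":0,"grip":-1},{"dx":0,"dy":0,"dz":0.042,"twist":0,"grip":-1}]' 55
python3 -m crank '[{"dx":0,"dy":0,"dz":0.01,"twist":0,"grip":-1},{"dx":0,"dy":0,"dz":0.02,"twist":0,"grip":-1},{"dx":0,"dy":0,"dz":0.03,"twist":0,"grip":-1},{"dx":0,"dy":0,"dz":0.04,"twist":0,"grip":-1},{"dx":0,"dy":0,"dz":0.05,"twist":0,"grip":-1}]' 55
python3 -m crank '[{"dx":0,"dy":0,"dz":0.01,"twist":0,"grip":-1},{"dx":0,"dy":0,"dz":0.02,"twist":0,"grip":-1},{"dx":0,"dy":0,"dz":0.03,"twist":0,"grip":-1},{"dx":0,"dy":0,"dz":0.038,"twist":0,"grip":-1},{"dx":0,"dy":0,"dz":0.043,"twist":0,"grip":-1}]' 55
python3 -m crank '[{"dx":0,"dy":0,"dz":0,"twist":0,"grip":-1},{"dx":0,"dy":0,"dz":0,"twist":0,"grip":-1},{"dx":0,"dy":0,"dz":0,"twist":0,"grip":-1},{"dx":0,"dy":0,"dz":0,"twist":0,"grip":-1},{"dx":0,"dy":0,"dz":0,"twist":0,"grip":-1}]' 55
python3 - <<'E'
from h import *
s=arm.get_state();print({k:np.round(s[k],4) for k in ('t','eef_pos','ee_rot','force','moment','width')})
b=snap('scene','s7.png');w=snap('wrist','w7.png');t=snap('top','t7.png')
cv2.imwrite('pics/c7.png',np.vstack([np.hstack([cv2.resize(w,(400,300)),cv2.resize(b[120:270,120:320],(400,300))]),np.hstack([cv2.resize(b,(400,300)),cv2.resize(t,(400,300))])])[:,:,::-1])
E
```

```text
t: 14.6
eef_pos: [0.6501, -0.2418, 0.143]
ee_rot: [3.141, -0.001, 0.32]
force: [-0.2, 0.4, -3.9]
width: 0.021
gripper_force: 55.0
t: 15.02
eef_pos: [0.6499, -0.2417, 0.1927]
ee_rot: [3.141, -0.0, 0.32]
force: [-0.0, 0.6, -4.8]
width: 0.0206
gripper_force: 55.0
t: 15.43
eef_pos: [0.6502, -0.2418, 0.2361]
ee_rot: [3.141, -0.001, 0.32]
force: [-0.5, 0.2, -3.5]
width: 0.0211
gripper_force: 55.0
t: 15.85
eef_pos: [0.6496, -0.2417, 0.2338]
ee_rot: [-3.141, 0.001, 0.32]
force: [-0.6, -0.3, -3.7]
width: 0.0205
gripper_force: 55.0
{'t': np.float64(15.85), 'eef_pos': array([ 0.6496, -0.2417,  0.2338]), 'ee_rot': array([-3.1411e+00,  1.0000e-03,  3.1960e-01]), 'force': array([-0.6279, -0.2756, -3.7226]), 'moment': array([-0.1109, -0.023 ,  0.0254]), 'width': np.float64(0.0205)}
```

View pics/c7.png

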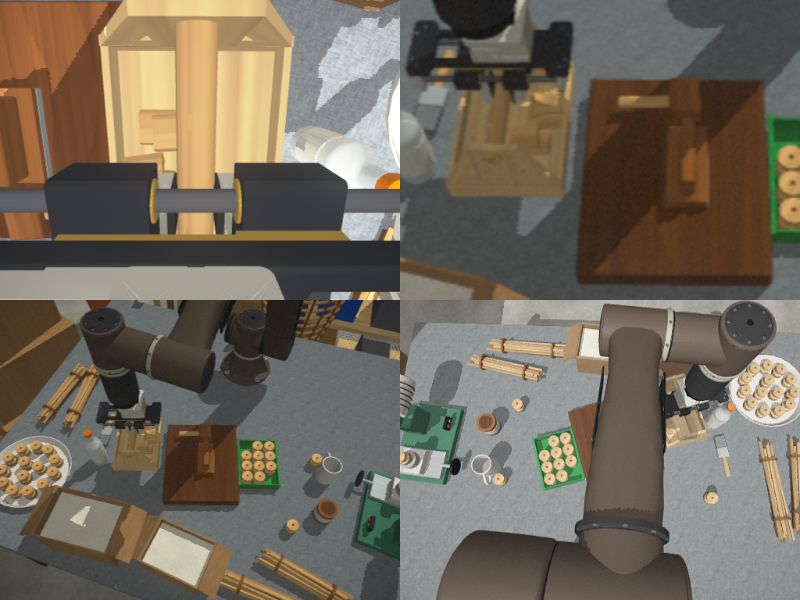

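The tray hangs level about 149 mm up, the board is bare apart from the scraper and mallet, and the surrounding objects are still standing. Handing in.

```bash
python3 -c "
from station import arm;print(arm.job_done())"
```

```text
the job is handed in; nothing more can be done
None
```

I handed the job in at about 16 s: the offcuts are swept into the tray, the scraper stands flat on the board, and the tray is held level with its underside about 15 cm up. I couldn't count all four offcuts separately in the tray (they overlap in the pictures), but the last views showed none on the board.

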